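Draw the long brush out of the half-covered till and hold it over the pot

ROBOT

A 7-joint arm with a two-finger parallel gripper is mounted at the origin on the work surface. World frame = base frame: x ahead of the robot, y to its left, z up, the work surface at z = 0. Lengths are in m, angles in rad, forces in N, time in s.
With the tool pointing down it reaches from about 0.4 to 0.875 m from the base axis. Payload 19.3 kg.
Tool frame: the origin (TCP) lies at the very end of the fingers, on their centre line; the grasp point (between the pads) lies 19 mm behind it; z points along the fingers, y is the line along which they close (so a half turn about z gives the same grasp; the last joint's range is limited). The gripper opens to 85 mm and grips with 20 to 120 N. Pads are 22 mm wide; open, the fingers measure 114 mm over their backs; the gripper's body (76 mm by 85 mm) begins 54 mm behind the grasp point. The pads swing forward as they close: fully open they stand 13 mm farther back than shut.
Start: joints at [1.127, 0.521, -0.036, 1.599, 0.021, 1.021, -0.113], TCP at [0.228, -0.582, 0.231] pointing down, gripper open.
Joint ranges: [-2.91, 2.91], [-0.3, 2.13], [-1.5, 1.42], [0.17, 2.43], [-1.26, 4.41], [0.16, 1.93], [-2.52, 2.52]. Speed limits (rad/s): [1.89, 1.89, 2.39, 2.39, 3.01, 3.01, 3.01].

INTERFACE

Orientations are given as [roll, pitch, yaw] about the fixed x, y, z axes, in that order (R = Rz(yaw) Ry(pitch) Rx(roll)).
In Python, from workcell import bot gives the robot as it stands.
- The arm moves only by the tool jog_arm, never from a script. Its argument "motion" is a list of rows, each a list of 5 numbers: the shift along the tool's x, y, z scaled (see below), then the turn about the tool's z scaled (see below), then the opening, from 0 (shut) to 1 (fully open). A call has 1 to 12 rows; each row shifts and turns the commanded pose from where the row before left it, along the tool's axes as they then stand; what a row does not reach is not made up. The controller multiplies each number of a shift by 30 mm and each number of a turn by 0.08 rad. A row lasts 1/10 s, in which the tool goes at most 50 mm and 8.59 degrees, less where a joint would pass 70% of its speed; a pose out of reach is approached as far as the arm can. A call with a number of a shift or a turn outside -1 to 1 is refused whole. A call with a gripper value outside its range is refused whole. The fingers move at their own pace and stop on an object; "newtons" is the grip in N (left out, the last holds). Time passes only in rows, so rows that do not move let the fingers close. It gives the time, the measured TCP pose, the force, the opening and the grip force at its end, in the units of the state.
- bot.observe(): the state, without advancing time (a new reading comes with each control period).
- bot.grab_frame(name): name is "scene" or "top" or "wrist"; returns a dict with "pixels" (480x640x3 uint8, red, green, blue), "fovy" (degrees; the focal length in pixels is half the picture's height over the tangent of half this angle, whatever the lens; pixels are square), "cx", "cy" (the principal point, pixels), "rvec" (rotation vector, rad) and "tvec" (3), from world to camera coordinates, as OpenCV has them; the wrist camera has in their place "mount" (4x4, takes a point from camera to tool coordinates, whose origin is the TCP and whose axes are the flange's). Camera axes: x right, y down, z forward; pixel columns grow to the right and rows downward; lengths in m; the calibration is good to about 2 mm. A picture is of the moment at which its call begins: read the wrist's pose just before it. There is no depth.
- bot.job_done(): hands the job in; it is judged then, once.
The state is a dict: "clock": time; "qpos": joint angles; "qd": joint speeds; "joint_efforts": joint torques, N m; "position": TCP position; "tool_rot": TCP orientation; "force": force on the tool from outside, world axes, zero at the start; "moment": the same for the moment, N m; "grip_width": finger opening in m; "finger_force": force on a finger pad.
Only numpy, scipy, OpenCV 4.12 (cv2) and the standard library are available. Lean on these libraries where they do the work, as an engineer would, in place of code of your own. Each camera call takes 0.05 s, during which the arm holds its last target. There are 200 camera calls.

TASK

The long glue brush lies in the tool till with its handle end under the till's fixed cover: it is longer than the open mouth, so raise the bristle end and draw it out slantwise, without forcing it against the till. Finish while still holding the brush in the gripper, steady and roughly level, with the tip of its bristles over the middle of the pot's mouth, a few centimetres above the rim, touching nothing but the gripper. Leave the pot and the other things on the bench where they stand.

Things in the scene. Friction and masses are not known exactly. Their poses are not given: they have to be found in the camera images.
- till: Pine tool till with dark floor, fixed to the bench, 380 x 200 mm outside, 10 mm walls. Floor top 8 mm, wall tops 72 mm above the bench. Origin: centre of underside, on the bench; x axis lengthwise towards its open end. A fixed ply cover (72 to 78 mm above the bench, full width) spans x = -190 to -60 mm; the mouth is open from x = -60 to +180 mm, 180 mm wide.
- cover_edge (a point): Middle of the cover's free edge, on its upper face: 60 mm from the till's origin on its -x side, 78 mm above the bench.
- brush: Flat brush 320 mm long, 0.1 to 0.2 kg, loose on the till floor, tail under the cover. Origin: underside, mid-length; x towards the bristles. Tail x -160 to -80 mm (18 wide, 14 thick); wooden grip -80 to +65 (26 wide, 22 thick); steel ferrule to +107 (40 wide, 20 thick); dark rigid bristles to +160 (42 wide, 16 thick). Balances near x = +30 mm; mid-thickness is 11 mm above the underside.
- brush_tip (a point): Middle of the end of the bristles: brush x = +160 mm, mid-thickness.
- brush_tail (a point): Middle of the end of the wooden tail: brush x = -160 mm, mid-thickness.
- pot: Open round cast pot of dark metal standing loose on the bench, 120 mm across its belly, 100 mm high, 0.9 kg, mouth about 98 mm across inside, thin wire bail folded down at one side. Origin: centre of its underside. It and the jar may stand in either of two places left of the till.
- pot_rim (a point): Centre of the pot's mouth, at rim height, 100 mm above the bench.
- jar: Bystander: closed glass jar with steel lid, 68 mm across, 95 mm high, loose. Origin: centre of its underside.
- plane: Bystander: wooden hand plane, 230 x 60 mm, about 120 mm high with its iron, loose, beyond the till. Origin: centre of its underside, x along its length.
There are look-alikes about, which are no part of the job. There is more than one size of the pot; the job needs the middle-sized.

How it is judged:
By the outcome, as a careful person would: the job done as asked, in the order asked, and still so for the second after the job is handed in, while the arm keeps its last pose, push and grip.
It also fails if it takes over 48 s, if anything falls off the work surface, if the arm or the gripper's body presses on something with over 40 N, if the wrist force passes 120 N, or if a joint passes its speed limit or range.

## Working session

There is one attempt and no reset: what is moved stays moved. The work goes in short steps, Python scripts to look and compute and a tool call to move; the robot and the scene stay as the last step left them, time stands still between calls to the robot, and variables do not carry over. Pictures are saved under pics/ and viewed, at most 13 in all, crops included, and the job is handed in when it is done.

Besides the shell and the picture viewer there is one more tool, called after "Emit:" as name(argument=value, ...), one argument or row to a line, values as JSON. jog_arm: Moves the arm, as the interface text tells. Shifts and turns lie within -1 to 1; 1 stands for 30 mm of shift or 0.08 rad of turn. Its arguments: {"type":"object","properties":{"motion":{"type":"array","items":{"type":"array","items":{"type":"number"}}},"newtons":{"type":"number"}},"required":["motion"]}

```bash
mkdir -p pics
cat > h.py <<'E'
import numpy as np, cv2
from workcell import bot
from scipy.spatial.transform import Rotation as R
def grab(n,fn=None):
    s=bot.observe(); f=bot.grab_frame(n)
    p=np.array(f["pixels"])
    if fn: cv2.imwrite("pics/"+fn,p[:,:,::-1])
    F=240/np.tan(np.radians(f["fovy"])/2)
    K=np.array([[F,0,f["cx"]],[0,F,f["cy"]],[0,0,1]])
    if "mount" in f:
        T=np.eye(4);T[:3,:3]=R.from_euler('xyz',s["tool_rot"]).as_matrix();T[:3,3]=s["position"]
        M=T@np.array(f["mount"]); Rc=M[:3,:3]; c=M[:3,3]
    else:
        Rm=cv2.Rodrigues(np.array(f["rvec"],float))[0]; Rc=Rm.T; c=-Rm.T@np.array(f["tvec"],float).ravel()
    return p,K,Rc,c
def ray(v,u):
    _,K,Rc,c=v; d=Rc@np.linalg.inv(K)@np.array([u[0],u[1],1.]); return c,d
def onz(v,u,z):
    c,d=ray(v,u); return c+d*(z-c[2])/d[2]
def proj(v,P):
    _,K,Rc,c=v; q=K@Rc.T@(np.array(P)-c); return q[:2]/q[2]
E
python3 - <<'E'
from h import *
print(bot.observe())
for n in("scene","top"):
    v=grab(n,n+"1.png"); print(n,v[3],v[2][:,2],v[1][0,0])
E
```

```text
{'clock': 0.0, 'qpos': array([ 1.12681751,  0.52201861, -0.0363451 ,  1.60001511,  0.02122201,
        1.02107158, -0.11278941]), 'qd': array([ 0.00033522,  0.00031591,  0.00108556, -0.00034485, -0.00141487,
       -0.00073682,  0.00101468]), 'joint_efforts': array([-3.56847358e-04, -9.27109337e+01,  1.97977535e+00, -3.69940424e+01,
        1.78039883e-02,  8.22678121e-03, -1.05129524e-05]), 'position': array([ 0.22805724, -0.5815459 ,  0.23072012]), 'tool_rot': array([-3.14046930e+00,  8.96741175e-05,  3.73806468e-01]), 'force': array([-0.9875902 ,  0.85492439,  0.08643965]), 'moment': array([ 0.04545569,  0.01704595, -0.01731782]), 'finger_force': 0.0, 'grip_width': 0.08528510183960408}
scene [1.23450162 0.10238009 0.90339529] [-0.61669577 -0.01735555 -0.78701024] 448.35580673043654
top [0.49453777 0.08543328 1.2198396 ] [ 0.11075539  0.00684204 -0.99382414] 469.5383337285895
```

View pics/top1.png

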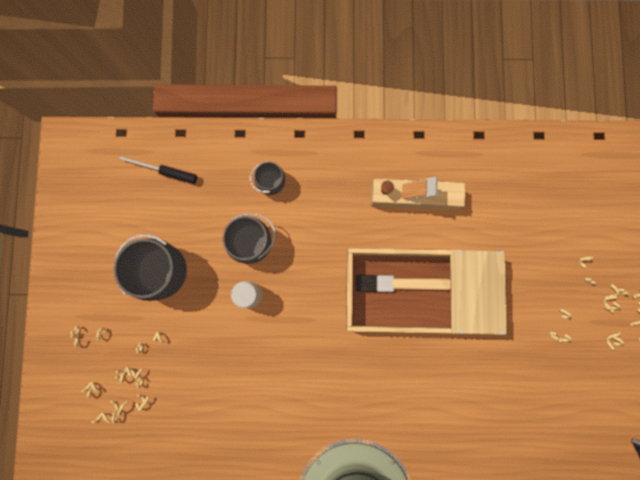

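View pics/scene1.png

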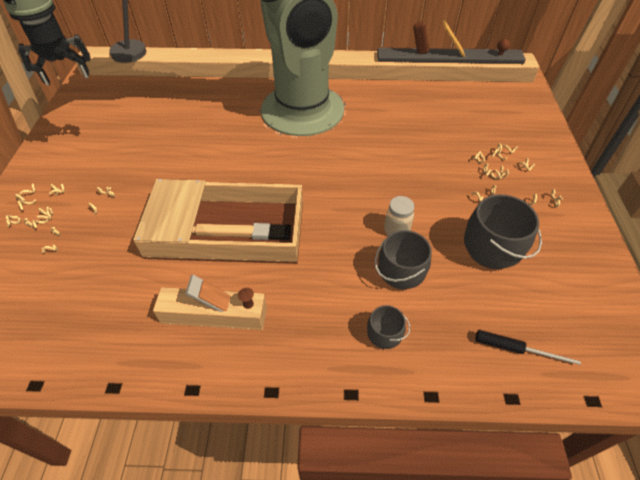

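The top view has the till mouth opening left (+y), with the brush tip near (356,283). The middle pot is at (247,239), the jar at (245,294) and the plane at (418,193). In the scene view the pot is at (404,258). Next I'll measure them.

Run:
```python
from h import *
t=grab("top"); s=grab("scene")
hsv=cv2.cvtColor(t[0],cv2.COLOR_RGB2HSV)
def comp(mask,x0,y0,x1,y1,z,name):
    m=np.zeros_like(mask); m[y0:y1,x0:x1]=mask[y0:y1,x0:x1]
    n,l,st,c=cv2.connectedComponentsWithStats(m); i=1+np.argmax(st[1:,4])
    q=cv2.findContours((l==i).astype(np.uint8),0,1)[0][0]; r=cv2.minAreaRect(q)
    B=[onz(t,b,z)[:2].round(4).tolist() for b in cv2.boxPoints(r)]
    print(name,st[i],r,"\n c",onz(t,r[0],z).round(4),B)
dark=(hsv[...,2]<70).astype(np.uint8)*255
comp(dark,352,270,380,300,.022,"bristles")
comp(dark,215,208,275,268,.10,"pot")
comp(dark,245,155,290,200,.06,"small")
comp(((hsv[...,1]<60)&(hsv[...,2]>110)).astype(np.uint8),374,270,398,300,.028,"ferrule")
comp(((hsv[...,1]<60)&(hsv[...,2]>110)).astype(np.uint8),225,275,268,312,.095,"jar")
wood=((hsv[...,1]<150)&(hsv[...,2]>130)).astype(np.uint8)
comp(wood,396,272,448,297,.03,"grip")
for p in[(348,250),(452,250),(505,250),(506,335),(452,334),(347,332)]: print(p,onz(t,p,.072).round(3))
# scene cross-check
for n,u,z in[("pot",(405,247),.1),("tip",(291,231),.019),("edge",(204,184),.078)]: print(n,onz(s,u,z).round(3))
# crop for viewing
cv2.imwrite("pics/c.png",cv2.resize(t[0][200:345,210:520,::-1],None,fx=2.5,fy=2.5,interpolation=cv2.INTER_CUBIC))
```

```text
bristles [355 275  21  17 329] ((365.0, 283.0), (16.0, 20.0), 90.0) 
 c [ 0.531  -0.0258  0.022 ] [[0.5511, -0.0004], [0.5515, -0.0513], [0.511, -0.0512], [0.5106, -0.0004]]
pot [225 218  37  39 487] ((240.23236083984375, 234.92727661132812), (29.117855072021484, 38.95365524291992), 35.753883361816406) 
 c [0.6415 0.2814 0.1   ] [[0.6234, 0.3367], [0.7009, 0.284], [0.6597, 0.2259], [0.5828, 0.2787]]
small [256 163  24  21 239] ((266.4315185546875, 171.65066528320312), (16.73688507080078, 24.6956844329834), 69.44395446777344) 
 c [0.8088 0.2264 0.06  ] [[0.8176, 0.2633], [0.8406, 0.2051], [0.8, 0.1895], [0.7772, 0.2475]]
ferrule [376 276  18  16 255] ((384.5, 283.5), (15.0, 17.0), 90.0) 
 c [ 0.53   -0.0746  0.028 ] [[0.5488, -0.0532], [0.5491, -0.0962], [0.5113, -0.0959], [0.5109, -0.053]]
jar [232 282  25  25 503] ((244.0, 294.0), (24.0, 24.0), 90.0) 
 c [0.5002 0.2694 0.095 ] [[0.5285, 0.2989], [0.529, 0.2414], [0.472, 0.2401], [0.4715, 0.2972]]
grip [396 277  52  13 619] ((421.49139404296875, 283.4298400878906), (51.2297477722168, 11.877622604370117), 1.1457629203796387) 
 c [ 0.5309 -0.1676  0.03  ] [[0.5167, -0.1026], [0.5466, -0.1035], [0.5451, -0.2327], [0.5153, -0.2314]]
(348, 250) [0.61  0.02  0.072]
(452, 250) [ 0.612 -0.235  0.072]
(505, 250) [ 0.613 -0.364  0.072]
(506, 335) [ 0.408 -0.359  0.072]
(452, 334) [ 0.409 -0.23   0.072]
(347, 332) [0.411 0.022 0.072]
pot [0.632 0.268 0.1  ]
tip [0.528 0.    0.019]
edge [ 0.427 -0.228  0.078]
```

View pics/c.png

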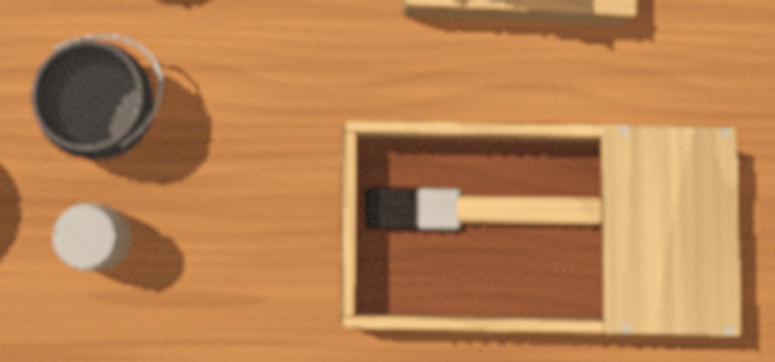

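Run:
```python
from h import *
s=bot.observe();p=s["position"].copy();yaw=s["tool_rot"][2]
T=np.array([.531,-.04,.13]);n=24
print(p,yaw)
for i in range(n):
    d=(T-p)/(n-i); x=np.array([np.cos(yaw),np.sin(yaw),0]);y=np.array([np.sin(yaw),-np.cos(yaw),0])
    a=round(d@x/.03,2);b=round(d@y/.03,2);c=round(-d[2]/.03,2);w=round(-(np.pi/2-yaw)/(n-i)/.08,2)
    p=p+.03*(a*x+b*y+[0,0,-c]);yaw-=.08*w
    print([a,b,c,w,1],end=",\n"if i==11 else",")
```

```text
[ 0.22813245 -0.58168284  0.23094996] 0.3737622076180307
[np.float64(0.67), np.float64(-0.55), np.float64(0.14), np.float64(-0.62), 1],[np.float64(0.69), np.float64(-0.51), np.float64(0.14), np.float64(-0.62), 1],[np.float64(0.72), np.float64(-0.48), np.float64(0.14), np.float64(-0.62), 1],[np.float64(0.74), np.float64(-0.44), np.float64(0.14), np.float64(-0.62), 1],[np.float64(0.76), np.float64(-0.4), np.float64(0.14), np.float64(-0.62), 1],[np.float64(0.78), np.float64(-0.37), np.float64(0.14), np.float64(-0.62), 1],[np.float64(0.8), np.float64(-0.33), np.float64(0.14), np.float64(-0.62), 1],[np.float64(0.81), np.float64(-0.29), np.float64(0.14), np.float64(-0.62), 1],[np.float64(0.83), np.float64(-0.25), np.float64(0.14), np.float64(-0.63), 1],[np.float64(0.84), np.float64(-0.2), np.float64(0.14), np.float64(-0.62), 1],[np.float64(0.85), np.float64(-0.16), np.float64(0.14), np.float64(-0.63), 1],[np.float64(0.85), np.float64(-0.12), np.float64(0.14), np.float64(-0.62), 1],
[np.float64(0.86), np.float64(-0.08), np.float64(0.14), np.float64(-0.63), 1],[np.float64(0.86), np.float64(-0.03), np.float64(0.14), np.float64(-0.62), 1],[np.float64(0.86), np.float64(0.01), np.float64(0.14), np.float64(-0.63), 1],[np.float64(0.86), np.float64(0.05), np.float64(0.14), np.float64(-0.62), 1],[np.float64(0.86), np.float64(0.09), np.float64(0.14), np.float64(-0.63), 1],[np.float64(0.85), np.float64(0.14), np.float64(0.14), np.float64(-0.62), 1],[np.float64(0.84), np.float64(0.18), np.float64(0.14), np.float64(-0.63), 1],[np.float64(0.83), np.float64(0.22), np.float64(0.14), np.float64(-0.62), 1],[np.float64(0.82), np.float64(0.26), np.float64(0.14), np.float64(-0.63), 1],[np.float64(0.81), np.float64(0.3), np.float64(0.14), np.float64(-0.62), 1],[np.float64(0.79), np.float64(0.34), np.float64(0.14), np.float64(-0.63), 1],[np.float64(0.77), np.float64(0.38), np.float64(0.14), np.float64(-0.62), 1],
```

Emit:
jog_arm(
  motion=[
    [0.67,-0.55,0.14,-0.62,1],
    [0.69,-0.51,0.14,-0.62,1],
    [0.72,-0.48,0.14,-0.62,1],
    [0.74,-0.44,0.14,-0.62,1],
    [0.76,-0.4,0.14,-0.62,1],
    [0.78,-0.37,0.14,-0.62,1],
    [0.8,-0.33,0.14,-0.62,1],
    [0.81,-0.29,0.14,-0.62,1],
    [0.83,-0.25,0.14,-0.63,1],
    [0.84,-0.2,0.14,-0.62,1],
    [0.85,-0.16,0.14,-0.63,1],
    [0.85,-0.12,0.14,-0.62,1],
  ],
)

```text
clock: 1.4
position: [0.3803, -0.3099, 0.1808]
tool_rot: [3.142, 0.0, 0.973]
force: [0.4, -0.9, 0.6]
grip_width: 0.0856
finger_force: 0.0
```

Emit:
jog_arm(
  motion=[
    [0.86,-0.08,0.14,-0.63,1],
    [0.86,-0.03,0.14,-0.62,1],
    [0.86,0.01,0.14,-0.63,1],
    [0.86,0.05,0.14,-0.62,1],
    [0.86,0.09,0.14,-0.63,1],
    [0.85,0.14,0.14,-0.62,1],
    [0.84,0.18,0.14,-0.63,1],
    [0.83,0.22,0.14,-0.62,1],
    [0.82,0.26,0.14,-0.63,1],
    [0.81,0.3,0.14,-0.62,1],
    [0.79,0.34,0.14,-0.63,1],
    [0.77,0.38,0.14,-0.62,1],
  ],
)

```text
clock: 2.6
position: [0.5313, -0.0392, 0.1303]
tool_rot: [-3.142, 0.0, 1.573]
force: [0.4, -0.0, -0.7]
grip_width: 0.0857
finger_force: 0.0
```

Run:
```python
from h import *
v=grab("wrist","w1.png"); print(bot.observe()["position"],v[3],v[2])
hsv=cv2.cvtColor(v[0],cv2.COLOR_RGB2HSV)
m=((hsv[...,1]<60)&(hsv[...,2]>110)).astype(np.uint8)
n,l,st,c=cv2.connectedComponentsWithStats(m)
for i in range(1,n):
    if st[i,4]>400: print(st[i],c[i],onz(v,c[i],.028))
print(proj(v,[.531,0,.019]),proj(v,[.531,-.0745,.028]))
```

```text
[ 0.53289836 -0.03494294  0.12990398] [0.53170766 0.03996067 0.27222137] [[ 9.99999524e-01  8.84197488e-04  4.11810505e-04]
 [ 9.67866456e-04 -9.51857835e-01 -3.06538294e-01]
 [ 1.20944666e-04  3.06538547e-01 -9.51858238e-01]]
[ 291  262   58   55 2995] [319.74724541 287.85008347] [ 0.53224041 -0.07157855  0.028     ]
[144 314  52  68 970] [169.00309278 346.70721649] [ 0.42250595 -0.11848798  0.028     ]
[443 314  53  63 942] [469.56050955 346.53821656] [ 0.64142474 -0.11815163  0.028     ]
[317.99205415 182.26662522] [317.95277613 291.70648008]
```

View pics/w1.png

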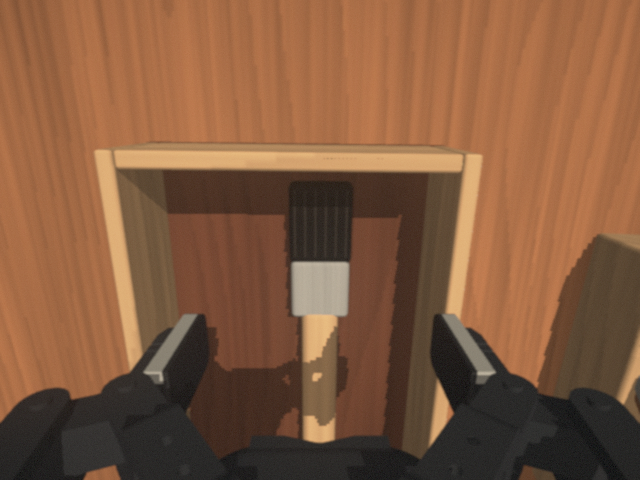

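The wrist view shows the brush centred between the fingers, with its tip at (320,181) and the ferrule at (320,288). It's straight along y, so I'll descend.

Emit:
jog_arm(
  motion=[
    [0,0,0.8,0,1],
    [0,0,0.8,0,1],
    [0,0,0.8,0,1],
    [0,0,0.7,0,1],
    [0,0,0.5,0,1],
    [0,0,0.3,0,1],
    [0,0,0.1,0,1],
    [0,0,0,0,1],
  ],
)

```text
clock: 3.45
position: [0.5308, -0.0402, 0.0106]
tool_rot: [-3.141, 0.0, 1.57]
force: [-0.4, -0.5, -0.1]
grip_width: 0.0854
finger_force: 0.1
```

Emit:
jog_arm(
  motion=[
    [0,0,0,0,0.7],
    [0,0,0,0,0.6],
    [0,0,0,0,0.5],
    [0,0,0,0,0.4],
    [0,0,0,0,0.4],
    [0,0,0,0,0.4],
    [0,0,0,0,0.4],
    [0,0,0,0,0.4],
  ],
  newtons=20,
)

```text
clock: 4.25
position: [0.5312, -0.0401, 0.0106]
tool_rot: [3.141, -0.0, 1.571]
force: [1.0, 0.3, 5.2]
grip_width: 0.0414
finger_force: 28.1
```

Emit:
jog_arm(
  motion=[
    [0,0,-0.2,0,0.4],
    [0,0,-0.3,0,0.4],
    [0,0,-0.3,0,0.4],
    [0,0,-0.2,0,0.4],
    [0,0,0,0,0.4],
    [0,0,0,0,0.4],
  ],
)

```text
clock: 4.85
position: [0.5309, -0.0402, 0.0406]
tool_rot: [3.141, 0.0, 1.57]
force: [-0.8, 0.4, -0.5]
grip_width: 0.0413
finger_force: 27.5
```

Run:
```python
from h import *
o=bot.observe();print(o["force"],o["moment"],o["position"])
v=grab("scene"); a=v[0][170:270,130:320,::-1]
w=grab("wrist"); 
A=cv2.resize(a,(760,400),interpolation=cv2.INTER_CUBIC)
cv2.imwrite("pics/l1.png",A)
```

```text
[-0.7845394   0.39119435 -0.51882649] [ 0.11126143 -0.01118411  0.00622473] [ 0.53094784 -0.04021301  0.04064143]
```

View pics/l1.png

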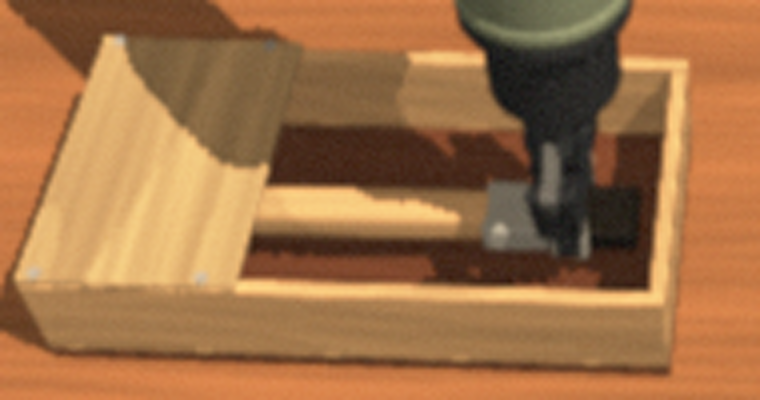

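```bash
cat >> h.py <<'E'
def onx(v,u,x):
    c,d=ray(v,u); return c+d*(x-c[0])/d[0]
def slope():
    # grip-wood centreline in scene view, on plane x=.531
    v=grab("scene"); o=bot.observe(); return v,o
E
python3 - <<'E'
from h import *
v=grab("scene")
for u in[(251.3,216),(251.3,232),(235,217),(235,229.5),(205,217),(205,228.8),(196,217)]: print(u,onx(v,u,.531).round(4))
for y in(-.10,-.15,-.2):
    print(y,proj(v,[.531,y,.019+.03]),proj(v,[.531,y,.019+.03*(.32+y)/.28]))
hs=cv2.cvtColor(v[0],cv2.COLOR_RGB2HSV)
for col in(200,215,235): print(col,[(r,*v[0][r,col]) for r in range(212,236)])
E
```

```text
(251.3, 216) [ 0.531  -0.0925  0.0771]
(251.3, 232) [ 0.531  -0.1004  0.0146]
(235, 217) [ 0.531 -0.133  0.072]
(235, 229.5) [ 0.531  -0.1406  0.0233]
(205, 217) [ 0.531  -0.2069  0.0696]
(205, 228.8) [ 0.531  -0.2166  0.0234]
(196, 217) [ 0.531  -0.2292  0.0689]
-0.1 [249.71605574 223.32957071] [250.05088076 224.98105696]
-0.15 [229.59711434 222.89487306] [230.3748041 225.9124537]
-0.2 [209.50958737 222.46085416] [210.87656022 226.83543246]
200 [(212, np.uint8(72), np.uint8(40), np.uint8(28)), (213, np.uint8(66), np.uint8(38), np.uint8(21)), (214, np.uint8(72), np.uint8(42), np.uint8(27)), (215, np.uint8(82), np.uint8(51), np.uint8(33)), (216, np.uint8(157), np.uint8(112), np.uint8(70)), (217, np.uint8(240), np.uint8(182), np.uint8(117)), (218, np.uint8(248), np.uint8(202), np.uint8(126)), (219, np.uint8(243), np.uint8(194), np.uint8(121)), (220, np.uint8(241), np.uint8(190), np.uint8(121)), (221, np.uint8(241), np.uint8(192), np.uint8(121)), (222, np.uint8(239), np.uint8(187), np.uint8(118)), (223, np.uint8(235), np.uint8(181), np.uint8(115)), (224, np.uint8(218), np.uint8(161), np
[... 2290 characters left out ...]
np.uint8(249), np.uint8(208), np.uint8(130)), (223, np.uint8(249), np.uint8(209), np.uint8(131)), (224, np.uint8(245), np.uint8(197), np.uint8(123)), (225, np.uint8(226), np.uint8(169), np.uint8(107)), (226, np.uint8(190), np.uint8(140), np.uint8(89)), (227, np.uint8(169), np.uint8(126), np.uint8(79)), (228, np.uint8(157), np.uint8(115), np.uint8(73)), (229, np.uint8(116), np.uint8(83), np.uint8(49)), (230, np.uint8(74), np.uint8(47), np.uint8(31)), (231, np.uint8(64), np.uint8(38), np.uint8(24)), (232, np.uint8(64), np.uint8(37), np.uint8(23)), (233, np.uint8(77), np.uint8(46), np.uint8(28)), (234, np.uint8(112), np.uint8(61), np.uint8(39)), (235, np.uint8(124), np.uint8(69), np.uint8(41))]
```

The scene crop shows the brush gripped at the bristle/ferrule joint, around (550,215) in the crop. It came up level, with no pivot, so I'll lower it most of the way and loosen the grip a little at a time so the tail can swing down.

Emit:
jog_arm(
  motion=[
    [0,0,0.4,0,0.4],
    [0,0,0.3,0,0.4],
    [0,0,0,0,0.46],
    [0,0,0,0,0.46],
    [0,0,0,0,0.46],
  ],
  newtons=20,
)

```text
clock: 5.5
position: [0.531, -0.0401, 0.0195]
tool_rot: [-3.142, -0.0, 1.571]
force: [-0.1, -1.3, -1.3]
grip_width: 0.0411
finger_force: 27.4
```

Emit:
jog_arm(
  motion=[
    [0,0,0,0,0.48],
    [0,0,0,0,0.48],
    [0,0,0,0,0.48],
  ],
)

```text
clock: 5.8
position: [0.531, -0.0402, 0.0197]
tool_rot: [3.141, -0.0, 1.571]
force: [0.2, -0.3, -0.5]
grip_width: 0.0412
finger_force: 27.4
```

```bash
cat >> h.py <<'E'
def wood(cols,r0,r1):
    v=grab("scene"); h=cv2.cvtColor(v[0],cv2.COLOR_RGB2HSV)
    for c in cols:
        g=[r for r in range(r0,r1) if v[0][r,c,0]>100 and v[0][r,c,2]>50]
        print(c,g and (g[0],g[-1],onx(v,(c,(g[0]+g[-1])/2),.531)[1:].round(4)))
    return v
E
python3 - <<'E'
from h import *
wood((205,215,225,235,240),212,245)
o=bot.observe();print(o["moment"],o["force"])
E
```

```text
205 (221, 244, array([-0.2197,  0.0083]))
215 (222, 244, array([-0.1943,  0.0072]))
225 (223, 244, array([-0.1689,  0.006 ]))
235 (223, 244, array([-0.1431,  0.0069]))
240 (223, 244, array([-0.1303,  0.0074]))
[ 0.05390422 -0.05810093  0.00859707] [ 0.10094185  0.22120456 -0.85614033]
```

Emit:
jog_arm(
  motion=[
    [0,0,0,0,0.485],
    [0,0,0,0,0.485],
  ],
)

```text
clock: 6.05
position: [0.531, -0.0402, 0.0195]
tool_rot: [3.142, -0.0, 1.571]
force: [0.4, 0.3, -0.8]
grip_width: 0.0415
finger_force: 20.8
```

Emit:
jog_arm(
  motion=[
    [0,0,0,0,0.49],
    [0,0,0,0,0.49],
  ],
)

```text
clock: 6.25
position: [0.5309, -0.0402, 0.0195]
tool_rot: [-3.142, -0.0, 1.571]
force: [-0.8, -0.8, -1.2]
grip_width: 0.0419
finger_force: 5.5
```

Emit:
jog_arm(
  motion=[
    [0,0,0,0,0.495],
    [0,0,0,0,0.495],
  ],
)

```text
clock: 6.45
position: [0.531, -0.0401, 0.0195]
tool_rot: [3.142, 0.0, 1.571]
force: [-0.1, 0.6, -0.6]
grip_width: 0.0421
finger_force: 0.0
```

Emit:
jog_arm(
  motion=[
    [0,0,0.3,0,0.5],
    [0,0,0,0,0.5],
    [0,0,0,0,0.49],
    [0,0,0,0,0.49],
    [0,0,-0.2,0,0.49],
    [0,0,-0.2,0,0.49],
    [0,0,-0.2,0,0.49],
    [0,0,-0.2,0,0.49],
    [0,0,-0.2,0,0.49],
    [0,0,0,0,0.49],
    [0,0,0,0,0.49],
  ],
)

```text
clock: 7.55
position: [0.531, -0.0402, 0.0406]
tool_rot: [3.141, 0.0, 1.571]
force: [-0.0, 0.4, -0.5]
grip_width: 0.0421
finger_force: 3.7
```

Run:
```python
from h import *
v=grab("scene")
for y in(-.12,-.15,-.2):
    print(y,"level",proj(v,[.531,y,.049]),"tilt",proj(v,[.531,y,.019+.03*(.32+y)/.28]),"floor",proj(v,[.531,y,.019]))
    c=int(round(proj(v,[.531,y,.03])[0])); print(c,[int(v[0][r,c,0]) for r in range(212,240)])
cv2.imwrite("pics/l2.png",cv2.resize(v[0][170:270,130:320,::-1],(760,400),interpolation=cv2.INTER_CUBIC))
```

```text
-0.12 level [241.66470473 223.1556101 ] tilt [242.15895474 225.35463317] floor [243.36884755 230.73770279]
243 [71, 72, 69, 69, 70, 71, 72, 93, 131, 143, 144, 146, 153, 182, 222, 214, 184, 153, 134, 108, 76, 69, 70, 67, 68, 65, 70, 65]
-0.15 level [229.59711434 222.89487306] tilt [230.3748041 225.9124537] floor [231.55167022 230.4789127 ]
231 [72, 73, 68, 68, 68, 69, 69, 76, 107, 160, 229, 244, 245, 246, 244, 236, 215, 186, 169, 154, 114, 76, 76, 109, 123, 131, 123, 130]
-0.2 level [209.50958737 222.46085416] tilt [210.87656022 226.83543246] floor [211.8804653  230.04812346]
211 [71, 69, 70, 74, 72, 70, 75, 70, 82, 152, 231, 243, 243, 244, 246, 244, 238, 220, 188, 165, 143, 106, 85, 112, 127, 130, 124, 132]
```

View pics/l2.png

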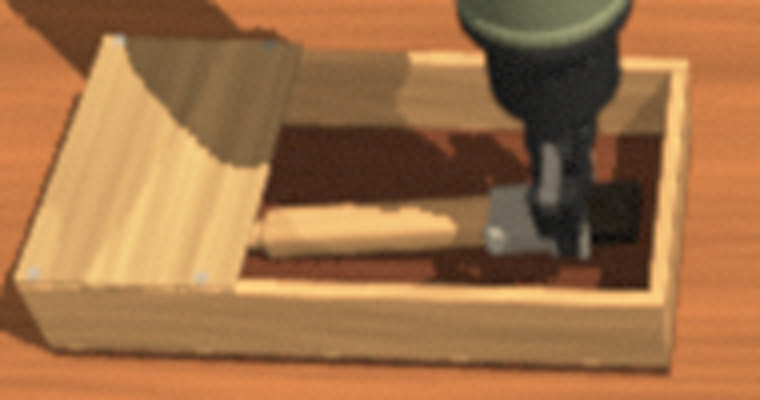

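The crop shows the brush pivoted, with its tail end down near (262,235) on the floor and the bristle end raised. I'll keep raising it at the light grip.

Emit:
jog_arm(
  motion=[
    [0,0,-0.2,0,0.49],
    [0,0,-0.2,0,0.49],
    [0,0,-0.2,0,0.49],
    [0,0,-0.2,0,0.49],
    [0,0,-0.2,0,0.49],
    [0,0,-0.2,0,0.49],
    [0,0,-0.2,0,0.49],
    [0,0,-0.2,0,0.49],
    [0,0,-0.2,0,0.49],
    [0,0,-0.2,0,0.49],
    [0,0,-0.2,0,0.49],
    [0,0,0,0,0.49],
  ],
)

```text
clock: 8.8
position: [0.5313, -0.0401, 0.1073]
tool_rot: [3.14, 0.0, 1.571]
force: [0.6, 0.4, 0.5]
grip_width: 0.0416
finger_force: 3.7
```

Run:
```python
from h import *
v=grab("scene")
print("tip/tail/ferr pred")
a=np.arcsin((.115-.019)/.28)
for s in(40,-55,-120,-200,-280): print(s,proj(v,[.531,-.04+s/1e3*np.cos(a),.115+s/1e3*np.sin(a)]))
cv2.imwrite("pics/l3.png",cv2.resize(v[0][170:270,130:320,::-1],(760,400),interpolation=cv2.INTER_CUBIC))
```

```text
tip/tail/ferr pred
40 [287.00305691 202.39115747]
-55 [250.63628359 210.81598516]
-120 [226.7977783 216.3384795]
-200 [198.55078397 222.88225665]
-280 [171.44125418 229.1625256 ]
```

View pics/l3.png

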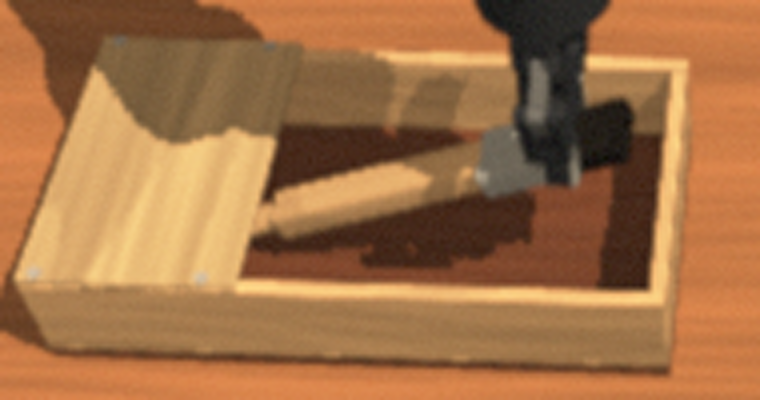

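The crop shows the brush slanting about 20°, with its tip at (605,130) over the end wall and its tail joint at (270,220). That matches the prediction. I'll firm the grip, draw the brush out along +y, then lift.

Emit:
jog_arm(
  motion=[
    [0,0,0,0,0.4],
    [0,0,0,0,0.4],
    [0,0,0,0,0.4],
    [0,0,-0.15,0,0.4],
    [0.3,0,0,0,0.4],
    [0.4,0,0,0,0.4],
    [0.4,0,0,0,0.4],
    [0.4,0,0,0,0.4],
    [0.4,0,0,0,0.4],
    [0.4,0,0,0,0.4],
    [0.4,0,0,0,0.4],
    [0.3,0,-0.1,0,0.4],
  ],
  newtons=40,
)

```text
clock: 10.05
position: [0.5307, 0.0512, 0.1139]
tool_rot: [-3.141, -0.0, 1.571]
force: [0.4, -0.2, -0.8]
grip_width: 0.0408
finger_force: 43.1
```

Emit:
jog_arm(
  motion=[
    [0.2,0,-0.1,0,0.4],
    [0.2,0,-0.3,0,0.4],
    [0.2,0,-0.4,0,0.4],
    [0,0,-0.5,0,0.4],
    [0,0,-0.5,0,0.4],
    [0,0,-0.5,0,0.4],
    [0,0,-0.3,0,0.4],
    [0,0,0,0,0.4],
  ],
)

```text
clock: 10.85
position: [0.5316, 0.0678, 0.1935]
tool_rot: [3.139, -0.0, 1.57]
force: [-0.1, -0.2, -0.8]
grip_width: 0.0409
finger_force: 43.1
```

Run:
```python
from h import *
v=grab("scene"); o=bot.observe(); p=o["position"]; print(p,o["force"],o["moment"])
for a in(15,20,25):
  a=np.radians(a)
  for s in(40,-280): print(s,proj(v,[p[0],p[1]+s/1e3*np.cos(a),p[2]+.008+s/1e3*np.sin(a)]))
cv2.imwrite("pics/l4.png",cv2.resize(v[0][120:340,130:480,::-1],(700,440),interpolation=cv2.INTER_CUBIC))
t=grab("top"); print("pot",onz(t,(246.8,238.8),.1))
```

```text
[0.53118542 0.06771199 0.19255562] [ 0.4431505   0.45228037 -1.8212167 ] [ 0.08621542  0.03297625 -0.02473651]
40 [334.32723719 178.04924054]
-280 [201.56465766 200.85694118]
40 [333.87427737 176.94166691]
-280 [206.7285573  207.55738151]
40 [333.28631809 175.86020775]
-280 [212.48372329 213.85330007]
pot [0.6322286  0.26530012 0.1       ]
```

View pics/l4.png

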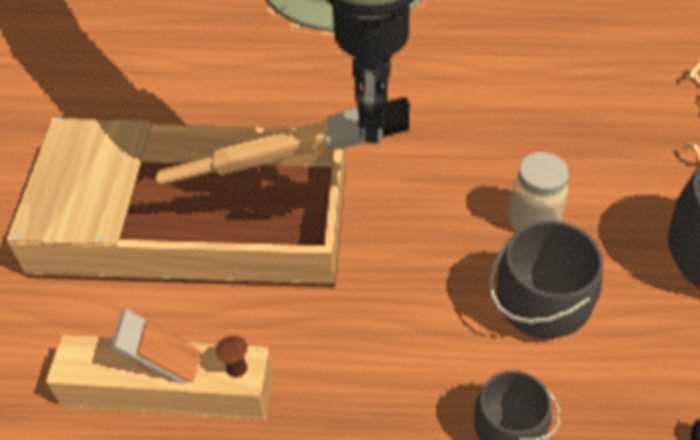

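The crop shows the brush clear of the till, tail at (160,178) and tip at (405,115), tilted about 21°. To level it I'll rest the tail lightly on top of the cover at low grip, lower the grip end, then firm up.

Emit:
jog_arm(
  motion=[
    [-0.5,0,0,0,0.4],
    [-0.5,0,0,0,0.4],
    [-0.5,0,0,0,0.4],
    [-0.4,0,0.1,0,0.4],
    [0,0,0.1,0,0.4],
    [0,0,0.1,0,0.4],
    [0,0,0,0,0.48],
    [0,0,0,0,0.48],
    [0,0,0,0,0.489],
    [0,0,0,0,0.489],
    [0,0,0,0,0.489],
  ],
  newtons=20,
)

```text
clock: 12.05
position: [0.531, 0.011, 0.1831]
tool_rot: [3.141, -0.0, 1.571]
force: [-0.5, 0.0, -0.6]
grip_width: 0.0417
finger_force: 8.8
```

Emit:
jog_arm(
  motion=[
    [0,0,0.2,0,0.489],
    [0,0,0.2,0,0.489],
    [0,0,0.2,0,0.489],
    [0,0,0.2,0,0.489],
    [0,0,0.2,0,0.489],
    [0,0,0.2,0,0.489],
    [0,0,0,0,0.489],
  ],
)

```text
clock: 12.75
position: [0.5306, 0.0108, 0.1461]
tool_rot: [-3.14, 0.0, 1.571]
force: [-0.6, -1.0, -0.5]
grip_width: 0.0419
finger_force: 8.8
```

Run:
```python
from h import *
v=grab("scene"); o=bot.observe(); p=o["position"]; print(p,o["force"],o["moment"])
cv2.imwrite("pics/l5.png",cv2.resize(v[0][130:270,130:350,::-1],(770,490),interpolation=cv2.INTER_CUBIC))
m=p[2]+.0085
for tz in(.085,):
  a=np.arcsin((m-tz)/.28); print(np.degrees(a))
  for s in(40,-55,-200,-280): print(s,(proj(v,[p[0],p[1]+s/1e3*np.cos(a),m+s/1e3*np.sin(a)])-[130,130])*3.5)
```

```text
[0.53070632 0.0107566  0.14656986] [-0.04005372  0.93195337  0.03942145] [ 0.01993472  0.09866005 -0.06424178]
14.492277257956223
40 [625.97724232 216.75193588]
-55 [487.75897504 238.9015584 ]
-200 [286.93434607 271.08391614]
-280 [181.0485987  288.05221838]
```

View pics/l5.png

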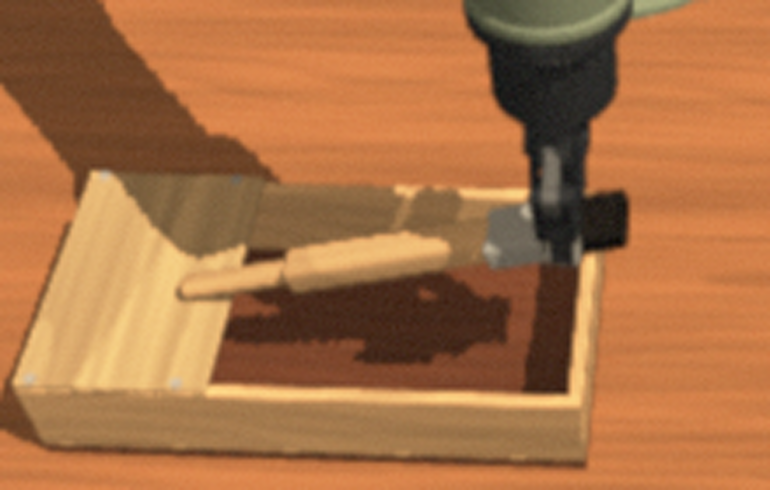

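The crop agrees with the prediction: tail on the cover at (182,293), tip at (625,215). I'll keep lowering, firm the grip, then lift.

Emit:
jog_arm(
  motion=[
    [0,0,0.2,0,0.489],
    [0,0,0.2,0,0.489],
    [0,0,0.2,0,0.489],
    [0,0,0.2,0,0.489],
    [0,0,0.2,0,0.489],
    [0,0,0.2,0,0.489],
    [0,0,0.2,0,0.489],
    [0,0,0.2,0,0.489],
    [0,0,0.2,0,0.489],
    [0,0,0.15,0,0.489],
    [0,0,0,0,0.489],
  ],
)

```text
clock: 13.9
position: [0.5306, 0.0108, 0.0879]
tool_rot: [-3.141, 0.0, 1.571]
force: [-0.2, -1.5, -0.2]
grip_width: 0.0417
finger_force: 8.7
```

Emit:
jog_arm(
  motion=[
    [0,0,0,0,0.4],
    [0,0,0,0,0.4],
    [0,0,0,0,0.4],
    [0,0,0,0,0.4],
    [0,0,-0.2,0,0.4],
    [0,0,-0.4,0,0.4],
    [0,0,-0.6,0,0.4],
    [0,0,-0.6,0,0.4],
    [0,0,-0.6,0,0.4],
    [0,0,-0.4,0,0.4],
    [0,0,0,0,0.4],
  ],
  newtons=70,
)

```text
clock: 15.0
position: [0.5317, 0.0109, 0.1744]
tool_rot: [3.139, 0.0, 1.57]
force: [-0.2, 1.3, -1.2]
grip_width: 0.04
finger_force: 72.4
```

Run:
```python
from h import *
v=grab("scene"); o=bot.observe(); p=o["position"]; print(p,o["force"],o["moment"])
cv2.imwrite("pics/l6.png",cv2.resize(v[0][100:270,130:350,::-1],(770,595),interpolation=cv2.INTER_CUBIC))
m=p[2]+.0085
for a in(0,3,6):
  a=np.radians(a)
  for s in(40,-280): print(s,(proj(v,[p[0],p[1]+s/1e3*np.cos(a),m+s/1e3*np.sin(a)])-[130,100])*3.5)
T=np.array([.632,.267-.04]); print((T-p[:2])/.03)
```

```text
[0.53123095 0.01075156 0.17315124] [-0.09844061  0.33097258 -0.33622258] [ 0.07808031 -0.00307359  0.01457809]
40 [627.2532455 304.3914472]
-280 [129.63630525 294.36558368]
40 [627.08512126 302.08383524]
-280 [136.41640517 310.33554295]
40 [626.74490678 299.77151836]
-280 [144.1875331  325.92997234]
[3.35896836 7.20828136]
```

View pics/l6.png

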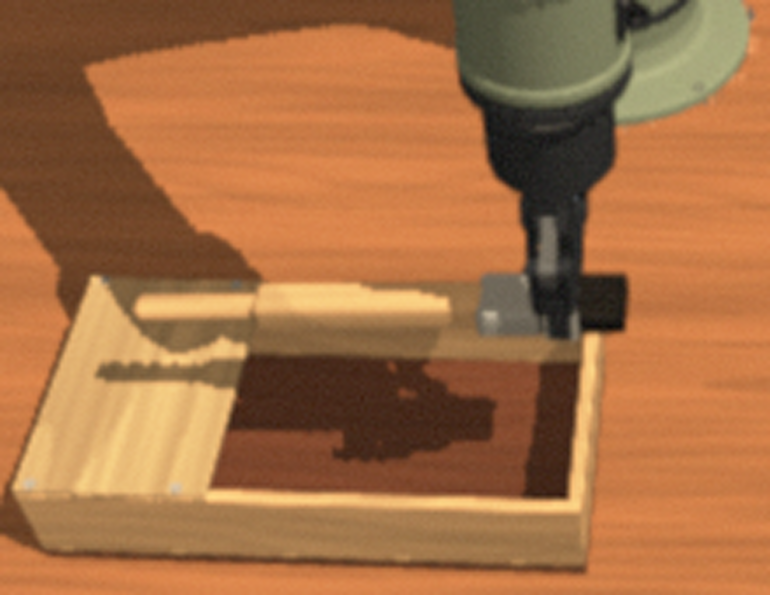

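The crop shows the brush level within about 3°, tail at (135,307) and tip at (627,303), clear of the till. Next, over to the pot.

Emit:
jog_arm(
  motion=[
    [0.3,0.15,0,0,0.4],
    [0.6,0.3,0,0,0.4],
    [0.8,0.4,0,0,0.4],
    [0.8,0.4,0,0,0.4],
    [0.8,0.4,0,0,0.4],
    [0.8,0.4,0,0,0.4],
    [0.8,0.4,0,0,0.4],
    [0.8,0.4,0,0,0.4],
    [0.7,0.3,0,0,0.4],
    [0.5,0.15,0,0,0.4],
    [0.3,0.07,0,0,0.4],
    [0,0,0,0,0.4],
  ],
)

```text
clock: 16.25
position: [0.6316, 0.228, 0.1719]
tool_rot: [-3.141, -0.0, 1.572]
force: [0.6, 0.0, -0.7]
grip_width: 0.0405
finger_force: 72.4
```

Emit:
jog_arm(
  motion=[
    [0,0,0.2,0,0.4],
    [0,0,0.3,0,0.4],
    [0,0,0.3,0,0.4],
    [0,0,0.3,0,0.4],
    [0,0,0.2,0,0.4],
    [0,0,0,0,0.4],
    [0,0,0,0,0.4],
    [0,0,0,0,0.4],
  ],
)

```text
clock: 17.05
position: [0.6323, 0.227, 0.1339]
tool_rot: [3.141, -0.0, 1.571]
force: [0.2, 0.3, 0.1]
grip_width: 0.0404
finger_force: 72.4
```

Run:
```python
from h import *
t=grab("top");v=grab("scene"); o=bot.observe(); p=o["position"]; print(p,o["force"],o["moment"],o["qd"])
A=cv2.resize(t[0][190:320,200:420,::-1],(660,390),interpolation=cv2.INTER_CUBIC)
B=v[0][150:350,220:520,::-1]; B=cv2.resize(B,(300,200))
C=np.zeros((590,660,3),np.uint8);C[:390]=A;C[390:,:300]=B
cv2.imwrite("pics/f.png",C)
print((proj(t,[p[0],p[1]+.04,p[2]+.0085])-[200,190])*3,(proj(t,[.632,.267,.1])-[200,190])*3,proj(v,[p[0],p[1]+.04,p[2]+.0085])-[220,150-390])
```

```text
[0.63226361 0.22690468 0.13387209] [ 0.32519289  0.35719844 -1.33999988] [ 0.07702886 -0.03329224 -0.03998089] [-0.00072918  0.00016967 -0.00091222  0.00174144  0.0007491  -0.00196885
 -0.00066545]
[129.69022921 139.57039779] [138.27488687 146.66615947] [187.51892647 475.46652822]
```

View pics/f.png

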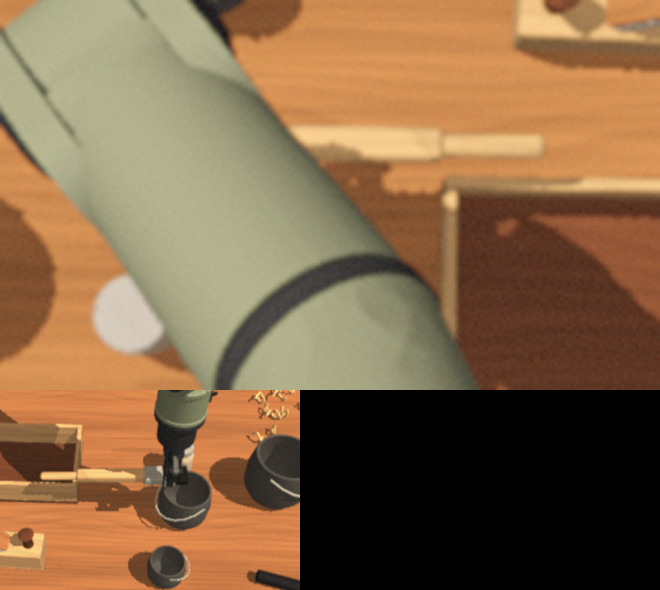

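The last picture shows the brush level, with its bristle tip over the pot's mouth near (187,476) in the lower inset. The jar and pot haven't moved. Handing in.

```bash
python3 -c "
from workcell import bot
print(bot.job_done())"
```

```text
the job is handed in; nothing more can be done
None
```

I drew the brush out of the till slantwise and handed the job in at about 17 s, with the gripper holding it near level and the bristle tip about 4 cm above the middle of the middle-sized pot's mouth; I levelled it by resting its tail lightly on the till cover, and no verdict came back.

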